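Pack the eye-exam instrument tray and shut its keeper bar

ROBOT

A 6-joint arm with a two-finger parallel gripper is mounted at the origin on the work surface. World frame = base frame: x ahead of the robot, y to its left, z up, the work surface at z = 0. Lengths are in m, angles in rad, forces in N, time in s.
With the tool pointing down it reaches from about 0.3 to 0.875 m from the base axis. Payload 6.4 kg.
Tool frame: the origin (TCP) lies at the very end of the fingers, on their centre line; the grasp point (between the pads) lies 19 mm behind it; z points along the fingers, y is the direction in which the jaws open and shut (so a half turn about z gives the same grasp; the last joint's range is limited). The gripper opens to 88 mm and grips with 3 to 60 N. Pads are 18 mm wide; open, the fingers measure 123 mm over their backs; the gripper's body (75 mm by 187 mm) begins 45 mm behind the grasp point.
Start: joints at [1.008, 0.181, 1.607, -0, 1.354, -0.206], TCP at [0.201, 0.539, 0.239] pointing down, gripper open.
Joint ranges: [-2.99, 2.99], [-0.89, 2.07], [0.3, 2.58], [-1.14, 4.28], [0, 2.63], [-3.12, 3.12]. Speed limits (rad/s): [2.57, 2.57, 3.01, 3.14, 3.14, 3.14].

INTERFACE

Orientations are given as [roll, pitch, yaw] about the fixed x, y, z axes, in that order (R = Rz(yaw) Ry(pitch) Rx(roll)).
In Python, from station import env gives the robot as it stands. The module is installed in compiled form; this text tells all that it offers.
- The arm moves only by the tool send_rows, never from a script. Its argument "series" is one flat list of numbers, 5 for each row, row after row: the shift along the tool's x, y, z in m, then the turn about the tool's z in degrees, then the closure in counts, from 0 (fully open) to 255 (shut). In form: [tx, ty, tz, spin, gripper, tx, ty, tz, spin, gripper, ...]. A call has 1 to 5 rows; each row is the pose to reach, as a shift and turn from the pose commanded when the call began, along the tool's axes at that moment; what a row does not reach only later rows make up. A row lasts 1/10 s, in which the tool goes at most 50 mm and 8.59 degrees, less where a joint would pass 70% of its speed; a pose out of reach is approached as far as the arm can. A call with a gripper value outside its range is refused whole. The fingers move at their own pace and stop on an object; the grip force is fixed at half the most. Time passes only in rows, so rows that repeat a pose let the fingers close. It gives the time, the measured TCP pose, the force and the opening at its end, in the units of the state.
- env.get_state(): the state, without advancing time (a new reading comes with each control period).
- env.grab_frame(name): name is "scene" or "side" or "wrist"; returns (picture, depth): 480x640x3 uint8, red, green, blue; 480x640 float32, m along the optical axis (not along the pixel's ray), 0 where there is no reading.
- env.camera_info(name): a dict with "mtx" (3x3 intrinsics, pixels), "R" (3x3) and "t" (3): a world point X has camera coordinates R X + t. Camera axes: x right, y down, z forward; pixel columns grow to the right and rows downward; lengths in m; the calibration is good to about 2 mm. A picture is of the moment at which its call begins: read the wrist's pose just before it. camera_info takes no time and is no camera call; for the wrist camera it gives the pose at the moment of the call.
- env.close_job(): hands the job in, once; it reports no verdict.
The state is a dict: "time": time; "joint_pos": joint angles; "qvel": joint speeds; "joint_efforts": joint torques, N m; "ee_pos": TCP position; "orientation": TCP orientation; "force": force on the tool from outside, world axes, zero at the start; "wrist_torque": the same for the moment, N m; "gripper_width": finger opening in m.
Only numpy, scipy, OpenCV 4.12 (cv2) and the standard library are available. Lean on these libraries where they do the work, as an engineer would, in place of code of your own. Each camera call takes 0.05 s, during which the arm holds its last target.

TASK

Get the instrument tray ready to be carried: gently lay (do not drop) the ophthalmoscope from the green desk mat fully down into the tray's empty cradle with its head at the same end as the head of the instrument beside it, and screw the winged cap of the tray's jar down tight (clockwise to its stop). Once the ophthalmoscope is lying in place, swing the steel keeper bar shut across both instruments until it clicks past its catch and stays there. Leave the other instrument in its cradle, do not disturb the other things on the desk, and let go of everything.

Things in the scene. Friction and masses are not known exactly. Their poses are not given: they have to be found in the camera images.
- tray: fixed grey plate 240 (x) x 260 (y) x 10 mm, in the left or right half of the desk; origin at the centre of its underside, z up. Two cradles run along its y axis, at x = -40 mm (holds the retinoscope) and +35 mm (empty). At (+95, 0) stands a white catch post, 26 x 46 mm, 46 mm tall, with an end stop to 67 mm on its -y side; at (-85, -85) an amber jar, radius 26 mm
- empty_cradle (a point): middle of the empty cradle on its notch floor, 22 mm above the table, axes as the tray's: the ophthalmoscope's origin belongs here, its +x (head) along the tray's +y. A cradle is two white notched blocks 12 mm thick at y = -38 and +38 mm, fingers fit in the 64 mm between; sloping notch walls to 42 mm above the table, 33 mm apart at the bottom, 41 at the top
- ophthalmoscope: black instrument lying on the mat, 190 mm long, about 0.2 kg: round handle of diameter 28 mm from x = -90 to +62 mm, then a flat squarish head 38 mm long, 40 wide, 28 thick. Origin on its underside, 14 mm below the handle's axis, 90 mm from the butt end; +x along the handle to the head, z up. Good grip: across the handle at the origin
- scope_head (a point): centre of the ophthalmoscope's head, 81 mm along +x from its origin and 14 mm above its underside
- retinoscope: the other instrument: the same 28 mm black handle, a slim round grey head, 196 mm long, loose in the cradle at tray x = -40 mm, head towards the tray's +y. Origin as for the ophthalmoscope. It stays there; its top is 50 mm above the table
- keeper (a joint): angle of the flat steel keeper bar about its upright hinge: 0 = shut on the end stop, along the tray's +x over both instruments; grows anticlockwise from above, opening to the tray's +y; starts at 1.35 to 1.75. Stays where left (1 N at its knob). A sprung ball in the catch post resists from about 0.08 to 0.04 rad (about 5 N at the knob), then keeps the bar in
- keeper_hinge (a point): point on the upright hinge axis of the keeper bar, 61 mm above the table, at tray (-100, 0)
- keeper_knob (a point): top centre, 107 mm above the table, of the upright black knob on the keeper bar: diameter 22 mm, 41 mm tall, 160 mm from the hinge axis. The bar is 24 mm wide and reaches 202 mm from the hinge axis; underside 56, top 66 mm above the table (6 mm over seated handles)
- jar_cap (a joint): angle of the jar's captive screw cap: 0 = tight, at its stop; grows as it is unscrewed (anticlockwise from above), up to 1.5 rad; starts at 0.7 to 1.2. It turns stiffly (0.05 N m), stays where it is left and does not rise
- cap_wing (a point): top centre of the cap's wing, on the cap's axis, 98 mm above the table. The wing is an upright grip bar 52 mm long (point x), 14 mm thick (point y), 26 mm tall, on a black cap disc of radius 29 mm whose top is 72 mm above the table. When tight the wing lies along the tray's x axis
- desk_mat: fixed green desk mat, 210 x 220 x 3 mm, origin at the centre of its underside
- lens_ring: bystander: black lens ring lying on the mat, 60 mm across, 14 mm high, origin at the centre of its underside
- dropper_bottle: bystander: white dropper bottle, 38 mm across, 85 mm tall, at the back, origin at the centre of its underside
- pen_cup: bystander: grey cup, 72 mm across, 95 mm tall, at the back, origin at the centre of its underside
- eye_paddle: bystander: flat eye-cover paddle, 170 mm long, 8 mm thick, between tray and mat, origin on its underside near its middle
- mouse: bystander: white computer mouse, 100 x 60 x 30 mm, far left, origin at the centre of its underside
There are look-alikes about, which are no part of the job. What is shaped like the ophthalmoscope but orange is not meant.

How it is judged:
On the way:
1. the ophthalmoscope lies in the empty cradle, head at the same end as the other instrument's, released, with the keeper bar still open (x of ophthalmoscope in the frame of empty_cradle between -0.008 and 0.008 m and y of ophthalmoscope in the frame of empty_cradle between -0.016 and 0.016 m and z of ophthalmoscope in the frame of empty_cradle between -0.004 and 0.005 m and angle between the x axis of ophthalmoscope and the y axis of tray, either way round below 0.15 rad and y of scope_head in the frame of empty_cradle above 0.05 m and contact force between the fingers and ophthalmoscope below 0.1 N and value of joint keeper above 0.3 rad), for 0.2 s.
At the end, for the whole second after the job is handed in: ophthalmoscope at rest in its cradle (8 mm across, 16 mm along, 5 mm in height, 0.15 rad), head to the tray's +y; retinoscope still in its own (10 mm across, 20 mm along); keeper bar past its catch (under 0.03 rad); jar cap tight (within 0.12 rad of its stop) (x of ophthalmoscope in the frame of empty_cradle between -0.008 and 0.008 m and y of ophthalmoscope in the frame of empty_cradle between -0.016 and 0.016 m and z of ophthalmoscope in the frame of empty_cradle between -0.004 and 0.005 m and angle between the x axis of ophthalmoscope and the y axis of tray, either way round below 0.15 rad and y of scope_head in the frame of empty_cradle above 0.05 m and x of retinoscope in the frame of tray between -0.05 and -0.03 m and y of retinoscope in the frame of tray between -0.02 and 0.02 m and z of retinoscope in the frame of tray between 0.017 and 0.028 m and value of joint keeper below 0.03 rad and value of joint jar_cap below 0.12 rad and linear speed of each of ophthalmoscope, retinoscope below 0.02 m/s); the robot touches nothing.
It fails at once if a bystander is moved more than 40 mm (distance of any of lens_ring, dropper_bottle, pen_cup, eye_paddle, mouse from where it was at the start of the episode above 0.04 m).
It fails at once if the retinoscope is lifted out of or knocked from its cradle (moved more than 40 mm) (distance of retinoscope from where it was at the start of the episode above 0.04 m).
It fails at once if the ophthalmoscope is dropped (falls freely from more than about 25 mm) (linear speed of ophthalmoscope above 0.7 m/s and contact force between the fingers and ophthalmoscope below 0.1 N).
It also fails if it takes over 61 s, if anything falls off the work surface, if the arm or the gripper's body presses on something with over 40 N, if the wrist force passes 120 N, or if a joint passes its speed limit or range.

## Working session

There is one attempt and no reset: what is moved stays moved. The work goes in short steps, Python scripts to look and compute and a tool call to move; the robot and the scene stay as the last step left them, time stands still between calls to the robot, and variables do not carry over. Pictures are saved under pics/ and viewed, and the job is handed in when it is done.

Besides the shell and the picture viewer there is one more tool, called as name(argument=value, ...), one argument or row to a line, values as JSON. send_rows: Moves the arm, as the interface text tells. Its arguments: {"type":"object","properties":{"series":{"type":"array","items":{"type":"number"}}},"required":["series"]}

```bash
mkdir -p pics; ls; cat > h.py <<'E'
import numpy as np, cv2
from station import env
def grab(n,save=None):
    ci=env.camera_info(n); p,d=env.grab_frame(n)
    if save: cv2.imwrite('pics/'+save,p[:,:,::-1])
    return p,d,ci
def ray(ci,u,v,z):
    K,R,t=map(np.array,(ci['mtx'],ci['R'],ci['t'])); t=t.ravel()
    c=-R.T@t; d=R.T@np.linalg.inv(K)@np.array([u,v,1.]); s=(z-c[2])/d[2]; return c+s*d
def cloud(d,ci):
    K,R,t=map(np.array,(ci['mtx'],ci['R'],ci['t'])); t=t.ravel()
    v,u=np.mgrid[:480,:640]; P=np.stack([(u-K[0,2])/K[0,0]*d,(v-K[1,2])/K[1,1]*d,d],-1)
    return (P-t)@R
E
python3 - <<'E'
from h import *
for n in ['scene','side','wrist']:
    p,d,ci=grab(n,n+'0.png'); np.savez('/tmp/'+n,p=p,d=d,**{k:np.array(v) for k,v in ci.items()})
    print(n,np.array(ci['mtx']).round(1).tolist(),-np.array(ci['R']).T@np.array(ci['t']).ravel(),np.array(ci['R'])[2].round(2))
print(env.get_state())
E
```

```text
pics
scene [[536.6, 0.0, 312.7], [0.0, 536.6, 244.9], [0.0, 0.0, 1.0]] [ 1.39944831 -0.05063552  1.01486704] [-0.69  0.07 -0.72]
side [[535.2, 0.0, 326.8], [0.0, 535.2, 237.1], [0.0, 0.0, 1.0]] [0.46698648 0.8201819  0.83959864] [ 0.07 -0.7  -0.71]
wrist [[394.8, 0.0, 320.3], [0.0, 394.8, 238.9], [0.0, 0.0, 1.0]] [0.13880171 0.56174456 0.38454161] [ 0.24 -0.09 -0.97]
{'time': 0.15, 'joint_pos': array([ 1.00767625e+00,  1.81364560e-01,  1.60771460e+00, -1.98648662e-05,
        1.35384315e+00, -2.06311971e-01]), 'qvel': array([ 0.00083957, -0.00090361, -0.00336256,  0.0008599 ,  0.00087214,
        0.00218716]), 'joint_efforts': array([ 2.13602892e-03, -4.34228718e+01, -3.42171872e+01,  7.02685467e-02,
        3.54557682e-02, -3.47123580e-05]), 'ee_pos': array([0.20061897, 0.53844415, 0.23805119]), 'orientation': array([-3.14028723e+00, -2.53398645e-04,  2.78478867e+00]), 'force': array([-0.34882039,  0.59168493,  0.13210821]), 'wrist_torque': array([ 0.04682895,  0.02602425, -0.01588658]), 'gripper_width': 0.08850018233540632}
```

View pics/scene0.png

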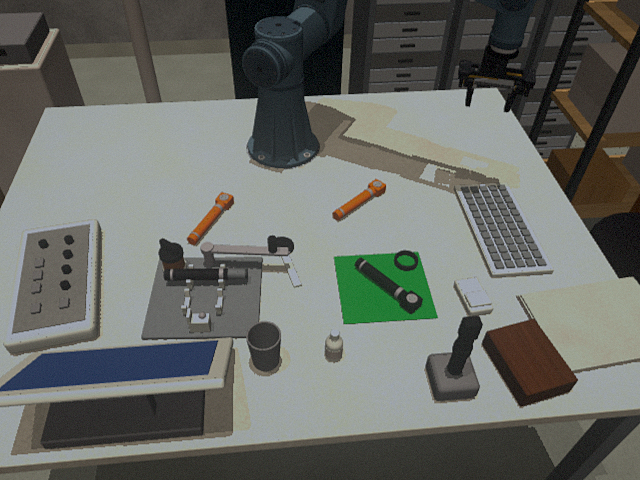

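View pics/side0.png

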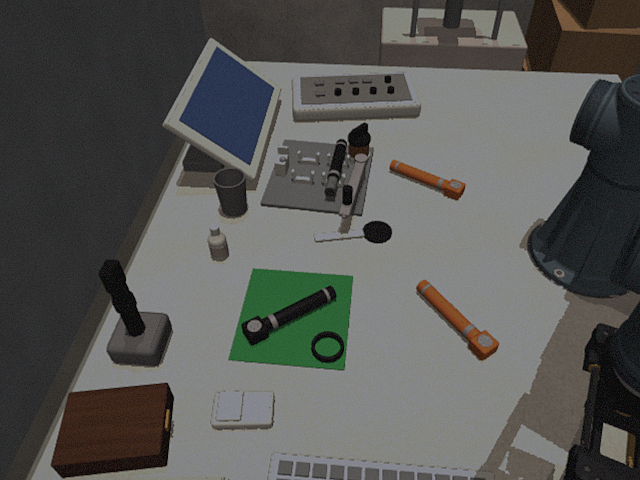

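View pics/wrist0.png

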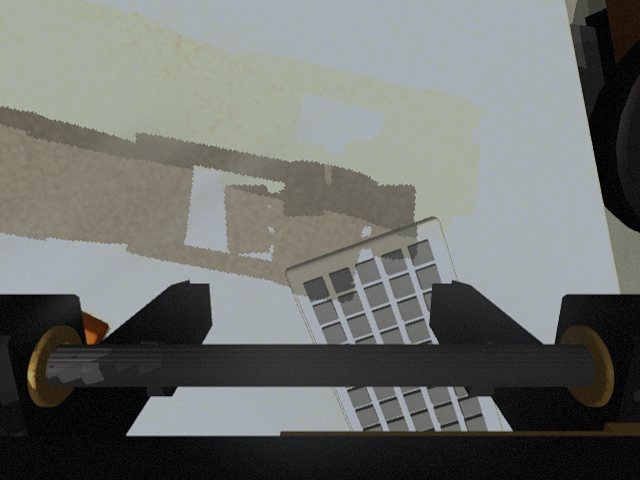

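The scene shows the tray at left (about 205,300) with world-like axes. The jar is at (172,250), the keeper bar is open from its hinge (208,252) to its knob (280,243), and the post is at (200,320). Candidates for the ophthalmoscope:
- black on the mat, (390,283)
- orange look-alikes, (212,217) and (360,199)
- the retinoscope in its cradle, (205,274)
- the joystick, (465,340)

I choose the black one on the mat, with its head at (410,300), and will check it in a close crop.

```bash
python3 - <<'E'
import cv2
a=cv2.imread('pics/scene0.png')
cv2.imwrite('pics/c1.png',cv2.resize(a[225:345,135:305],None,fx=4.6,fy=4.6,interpolation=cv2.INTER_CUBIC))
cv2.imwrite('pics/c2.png',cv2.resize(a[240:330,325:445],None,fx=5,fy=5,interpolation=cv2.INTER_CUBIC))
b=cv2.imread('pics/side0.png')
cv2.imwrite('pics/c3.png',cv2.resize(b[115:250,255:405],None,fx=4.4,fy=4.4,interpolation=cv2.INTER_CUBIC))
E
```

```text
(no output)
```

View pics/c1.png

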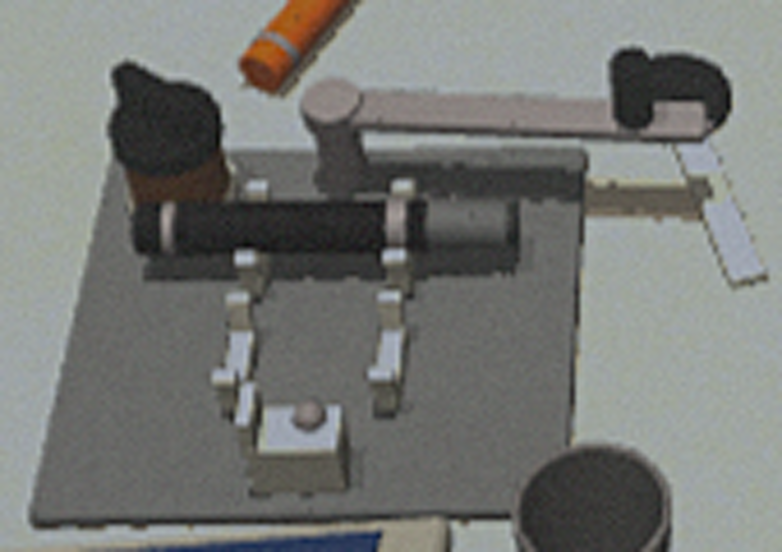

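View pics/c2.png

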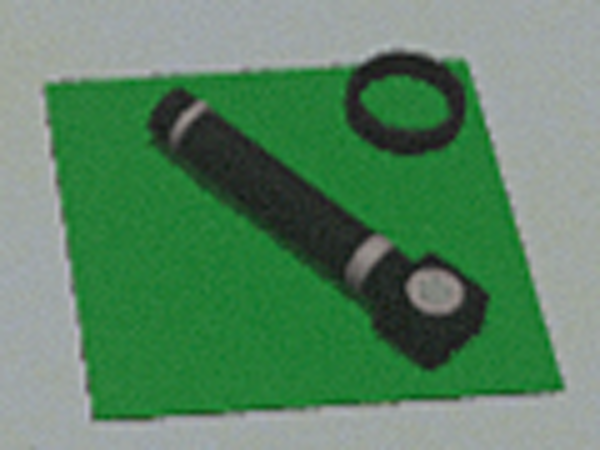

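View pics/c3.png

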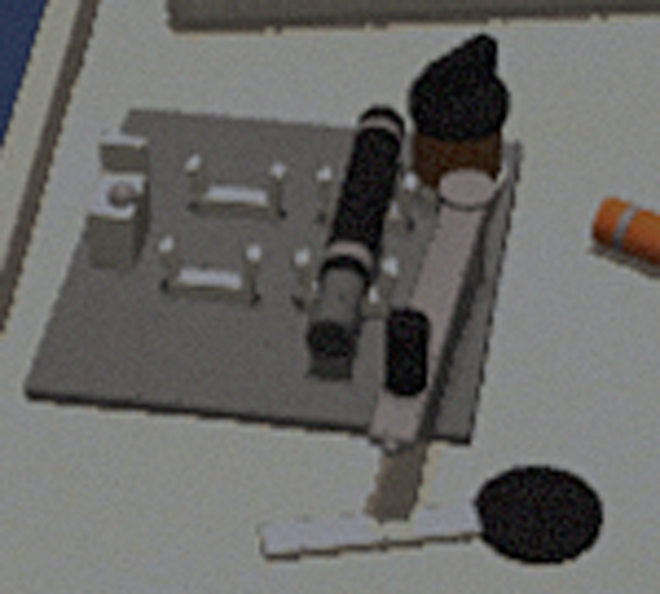

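The close crop confirms the black ophthalmoscope on the green mat, with its head lower right and the ring beside it. Now measuring with the depth clouds of both cameras.

```bash
cat > m.py <<'E'
from h import *
def clouds():
    out={}
    for n in ['scene','side']:
        f=np.load('/tmp/'+n+'.npz'); ci={k:f[k] for k in('mtx','R','t')}
        out[n]=(f['p'],cloud(f['d'],ci),f['d'],ci)
    return out
E
python3 - <<'E'
from m import *
C=clouds()
for n,(p,X,d,ci) in C.items():
    x,y,z=X[...,0],X[...,1],X[...,2]
    pi=p.astype(int); g=(pi[...,1]>pi[...,0]+40)&(pi[...,1]>pi[...,2]+40)&(d>0)
    P=X[g]; print(n,'mat',P.mean(0).round(4),P.min(0).round(3),P.max(0).round(3))
    # desk level
    print('desk z near tray', np.median(z[(abs(x-.3)<.05)&(abs(y+.1)<.1)&(d>0)]))
    c=P[:,:2].mean(0)
    r=cv2.minAreaRect((P[:,:2]*1000).astype(np.float32)); print('mat rect',r)
    bx=cv2.boxPoints(r)/1000
    inside=np.zeros(g.shape,bool)
    hull=((np.array(bx)-c)*.97+c).astype(np.float32)
    # pixel-level inside via world
    idx=np.argwhere((d>0)&(z>0.010)&(z<.06)&(abs(x-c[0])<.15)&(abs(y-c[1])<.15))
    pts=np.array([X[i,j] for i,j in idx])
    dark=np.array([p[i,j].max()<90 for i,j in idx])
    m=np.array([cv2.pointPolygonTest(hull,(float(a),float(b)),False)>0 for a,b in pts[:,:2]])
    lab=np.zeros(g.shape,np.uint8)
    for (i,j),k in zip(idx,m): lab[i,j]=k
    nc,L,st,ce=cv2.connectedComponentsWithStats(lab)
    for k in range(1,nc):
        if st[k,4]<40: continue
        Q=X[L==k]; print(' comp',st[k].tolist(),Q.mean(0).round(4),cv2.minAreaRect((Q[:,:2]*1000).astype(np.float32)),np.percentile(Q[:,2],[5,50,95,99]).round(4))
E
```

```text
scene mat [0.6017 0.2009 0.0046] [ 0.483  0.098 -0.003] [0.698 0.319 0.033]
desk z near tray 0.0023403204701593332
mat rect ((590.3486938476562, 209.428466796875), (219.71502685546875, 214.09800720214844), 89.09567260742188)
 comp [394, 250, 25, 20, 202] [0.5211 0.2793 0.0163] ((519.6272583007812, 279.7281494140625), (58.610992431640625, 61.56847381591797), 64.31343078613281) [0.0106 0.0166 0.021  0.0223]
 comp [354, 257, 69, 56, 990] [0.6105 0.219  0.0277] ((595.9827270507812, 213.4811553955078), (191.65469360351562, 42.43827819824219), 37.14542007446289) [0.0157 0.0297 0.0346 0.0363]
side mat [0.592  0.2145 0.0034] [ 0.487  0.096 -0.002] [0.698 0.321 0.009]
desk z near tray 0.000991819594595007
mat rect ((592.2598266601562, 208.7402801513672), (222.53831481933594, 208.57655334472656), 89.19499969482422)
 comp [241, 286, 95, 59, 1616] [0.6056 0.228  0.0269] ((596.2070922851562, 219.6803741455078), (189.64358520507812, 41.54286575317383), 34.63102722167969) [0.0149 0.0289 0.0331 0.0342]
 comp [311, 332, 33, 30, 362] [0.5225 0.2823 0.0159] ((522.3602905273438, 281.4615478515625), (58.71592330932617, 59.619239807128906), 11.574488639831543) [0.0111 0.0162 0.0191 0.0204]
```

```bash
python3 - <<'E'
from m import *
C=clouds()
for n,(p,X,d,ci) in C.items():
    x,y,z=X[...,0],X[...,1],X[...,2]
    pi=p.astype(int)
    m=(z>.006)&(z<.014)&(d>0)&(x>.35)&(x<.85)&(y>-.5)&(y<0)
    m=cv2.morphologyEx(m.astype(np.uint8),cv2.MORPH_OPEN,np.ones((3,3)))
    nc,L,st,ce=cv2.connectedComponentsWithStats(m)
    k=1+np.argmax(st[1:,4]); Q=X[L==k]
    print(n,st[k].tolist(),Q.mean(0).round(4),Q.min(0).round(3),Q.max(0).round(3),cv2.minAreaRect((Q[:,:2]*1000).astype(np.float32)))
    # high points
    for lo,hi,nm in [(.055,.075,'bar/cap'),(.075,.12,'knob/wing')]:
        m=((z>lo)&(z<hi)&(d>0)&(x>.35)&(x<.75)&(y>-.5)&(y<.05)).astype(np.uint8)
        nc,L,st,ce=cv2.connectedComponentsWithStats(m)
        for k in range(1,nc):
            if st[k,4]<15: continue
            Q=X[L==k]; print('  ',nm,st[k].tolist(),Q.mean(0).round(4),Q.min(0).round(3),Q.max(0).round(3),cv2.minAreaRect((Q[:,:2]*1000).astype(np.float32)))
E
```

```text
scene [141, 276, 120, 63, 3787] [ 0.6295 -0.2259  0.0111] [ 0.517 -0.356  0.006] [ 0.71  -0.088  0.014] ((615.1024780273438, -220.97523498535156), (260.48699951171875, 180.3915252685547), 85.90581512451172)
   bar/cap [158, 243, 25, 21, 223] [ 0.5067 -0.2951  0.0696] [ 0.47  -0.326  0.055] [ 0.525 -0.269  0.075] ((498.6031799316406, -295.3917541503906), (49.77075958251953, 57.00303649902344), 13.9578857421875)
   bar/cap [200, 242, 90, 14, 793] [ 0.4995 -0.1258  0.067 ] [ 0.468 -0.227  0.055] [ 0.526 -0.013  0.075] ((498.5763244628906, -119.51686096191406), (215.81129455566406, 31.609630584716797), 81.47567749023438)
   bar/cap [186, 308, 6, 13, 55] [ 0.6792 -0.2437  0.0654] [ 0.665 -0.248  0.055] [ 0.692 -0.239  0.072] ((678.1378173828125, -243.90809631347656), (8.001968383789062, 26.8874454498291), 86.33329010009766)
   bar/cap [253, 328, 23, 10, 132] [ 0.7431 -0.0823  0.0652] [ 0.736 -0.104  0.055] [ 0.75  -0.059  0.075] ((742.9519653320312, -81.38803100585938), (45.76042175292969, 13.134732246398926), 88.4083480834961)
   knob/wing [267, 235, 10, 16, 132] [ 0.5111 -0.0529  0.0977
[... 1540 characters left out ...]
45410156), (31.20119857788086, 6.039467811584473), 67.95219421386719)
   knob/wing [350, 123, 18, 18, 194] [ 0.4951 -0.2907  0.0902] [ 0.475 -0.317  0.075] [ 0.516 -0.27   0.104] ((494.23193359375, -295.1285095214844), (55.0299072265625, 16.247974395751953), 52.36288833618164)
   knob/wing [236, 171, 10, 22, 98] [ 0.7435 -0.0743  0.0885] [ 0.738 -0.106  0.075] [ 0.75  -0.052  0.099] ((743.7140502929688, -78.61727142333984), (54.07172393798828, 12.148911476135254), 89.98696899414062)
   knob/wing [342, 185, 10, 19, 163] [ 0.5094 -0.0466  0.0962] [ 0.5   -0.063  0.075] [ 0.52  -0.04   0.111] ((509.80072021484375, -51.10969161987305), (19.752519607543945, 23.111602783203125), 6.633742809295654)
```

```bash
cat >> h.py <<'E'
def go(x,y,z,yaw):
    s=env.get_state(); p=s['ee_pos']; o=s['orientation']
    from scipy.spatial.transform import Rotation as Ro
    R=Ro.from_euler('xyz',o).as_matrix()
    dl=R.T@(np.array([x,y,z])-p)
    sp=-(yaw-np.degrees(o[2])); sp=(sp+180)%360-180
    print('t',round(s['time'],2),'shift mm',(dl*1000).round(1),'spin',round(sp,2),'at',p.round(4),'yaw',round(np.degrees(o[2]),2),'tilt',np.degrees(o[:2]).round(2),'F',np.round(s['force'],1),'w',round(s['gripper_width'],4),'q6',round(s['joint_pos'][5],2))
E
python3 - <<'E'
from m import *
go(.57,.19,.24,36)
C=clouds()
for n,(p,X,d,ci) in C.items():
    x,y,z=X[...,0],X[...,1],X[...,2]
    m=(d>0)&(x>.66)&(x<.9)&(y>-.5)&(y<-.05)&(z>.03)
    for a in np.arange(.66,.84,.02):
        for b in np.arange(-.44,-.05,.06):
            q=m&(x>=a)&(x<a+.02)&(y>=b)&(y<b+.06)
            if q.sum()>5: print(n,round(a,2),round(b,2),'zmax',round(np.percentile(z[q],97),3))
E
```

```text
t 0.15 shift mm [-467.8 -197.5   -1.8] spin 123.56 at [0.2006 0.5384 0.2381] yaw 159.56 tilt [-1.7993e+02 -1.0000e-02] F [-0.3  0.6  0.1] w 0.0885 q6 -0.21
scene 0.66 -0.26 zmax 0.069
scene 0.68 -0.26 zmax 0.068
scene 0.72 -0.44 zmax 0.051
scene 0.72 -0.38 zmax 0.05
scene 0.72 -0.32 zmax 0.05
scene 0.72 -0.26 zmax 0.05
scene 0.72 -0.2 zmax 0.05
scene 0.72 -0.14 zmax 0.099
scene 0.72 -0.08 zmax 0.098
scene 0.74 -0.44 zmax 0.068
scene 0.74 -0.38 zmax 0.068
scene 0.74 -0.32 zmax 0.068
scene 0.74 -0.26 zmax 0.069
scene 0.74 -0.2 zmax 0.065
scene 0.74 -0.14 zmax 0.096
scene 0.74 -0.08 zmax 0.097
scene 0.76 -0.44 zmax 0.083
scene 0.76 -0.38 zmax 0.083
scene 0.76 -0.32 zmax 0.084
scene 0.76 -0.26 zmax 0.083
scene 0.76 -0.2 zmax 0.083
scene 0.76 -0.14 zmax 0.099
scene 0.76 -0.08 zmax 0.099
scene 0.78 -0.44 zmax 0.099
scene 0.78 -0.38 zmax 0.099
scene 0.78 -0.32 zmax 0.1
scene 0.78 -0.26 zmax 0.099
scene 0.78 -0.2 zmax 0.099
scene 0.78 -0.14 zmax 0.097
scene 0.78 -0.08 zmax 0.097
scene 0.8 -0.44 zmax 0.115
scene 0.8 -0.38 zmax 0.115
scene 0.8 -0.32 zmax 0.115
scene 0.8 -0.26 zmax 0.115
scene 
[... 631 characters left out ...]
zmax 0.096
side 0.76 -0.44 zmax 0.081
side 0.76 -0.38 zmax 0.082
side 0.76 -0.32 zmax 0.082
side 0.76 -0.26 zmax 0.081
side 0.76 -0.2 zmax 0.078
side 0.76 -0.14 zmax 0.096
side 0.76 -0.08 zmax 0.093
side 0.78 -0.44 zmax 0.096
side 0.78 -0.38 zmax 0.096
side 0.78 -0.32 zmax 0.097
side 0.78 -0.26 zmax 0.097
side 0.78 -0.2 zmax 0.094
side 0.78 -0.14 zmax 0.096
side 0.78 -0.08 zmax 0.095
side 0.8 -0.44 zmax 0.113
side 0.8 -0.38 zmax 0.113
side 0.8 -0.32 zmax 0.113
side 0.8 -0.26 zmax 0.113
side 0.8 -0.2 zmax 0.111
side 0.8 -0.14 zmax 0.096
side 0.8 -0.08 zmax 0.096
side 0.82 -0.44 zmax 0.129
side 0.82 -0.38 zmax 0.129
side 0.82 -0.32 zmax 0.13
side 0.82 -0.26 zmax 0.129
side 0.82 -0.2 zmax 0.127
```

send_rows(
  series=[-0.05, -0.021, 0, 8.5, 0, -0.1, -0.042, 0, 17, 0, -0.15, -0.063, 0, 25.5, 0, -0.2, -0.084, 0, 34, 0, -0.25, -0.105, 0, 42.5, 0],
)

```text
time: 0.65
ee_pos: [0.3839, 0.366, 0.2386]
orientation: [-3.142, -0.0, 2.037]
force: [-0.9, -0.0, -0.4]
gripper_width: 0.0884
```

```bash
python3 -c "
from h import *
go(.57,.19,.24,36)"
```

```text
t 0.65 shift mm [-240.9   87.    -1.4] spin 80.73 at [0.3839 0.366  0.2386] yaw 116.73 tilt [-180.   -0.] F [-0.9 -0.  -0.4] w 0.0884 q6 0.07
```

send_rows(
  series=[-0.045, 0.015, 0, 8.5, 0, -0.09, 0.031, 0, 17, 0, -0.135, 0.047, 0, 25.5, 0, -0.18, 0.064, 0, 34, 0, -0.225, 0.08, 0, 42.5, 0],
)

```text
time: 1.15
ee_pos: [0.5577, 0.202, 0.2385]
orientation: [-3.141, -0.0, 1.295]
force: [-0.3, 0.7, 0.4]
gripper_width: 0.0879
```

```bash
python3 -c "
from h import *
go(.57,.19,.24,36)"
```

```text
t 1.15 shift mm [-8.2 15.1 -1.5] spin 38.2 at [0.5577 0.202  0.2385] yaw 74.2 tilt [-179.98   -0.  ] F [-0.3  0.7  0.4] w 0.0879 q6 0.42
```

send_rows(
  series=[-0.005, 0.01, 0, 8.4, 0, -0.005, 0.01, 0, 16.8, 0, -0.005, 0.01, 0, 25.2, 0, -0.005, 0.01, 0, 33.6, 0, -0.005, 0.01, 0, 38.2, 0],
)

```text
time: 1.65
ee_pos: [0.5647, 0.1959, 0.2382]
orientation: [-3.141, 0.001, 0.629]
force: [-0.1, -0.7, 0.7]
gripper_width: 0.0883
```

```bash
python3 - <<'E'
from h import *
go(.57,.19,.24,36)
p,d,ci=grab('wrist','w1.png')
np.savez('/tmp/wrist',p=p,d=d,**{k:np.array(v) for k,v in ci.items()})
go(.57,.19,.24,36)
E
```

```text
t 1.65 shift mm [ 0.8  7.9 -1.8] spin 0.04 at [0.5647 0.1959 0.2382] yaw 36.04 tilt [-1.7997e+02  5.0000e-02] F [-0.1 -0.7  0.7] w 0.0883 q6 1.08
t 1.7 shift mm [ 0.8  8.  -1.7] spin -0.08 at [0.5647 0.196  0.2383] yaw 35.92 tilt [-1.7998e+02  4.0000e-02] F [0.5 0.3 0.4] w 0.0885 q6 1.08
```

View pics/w1.png

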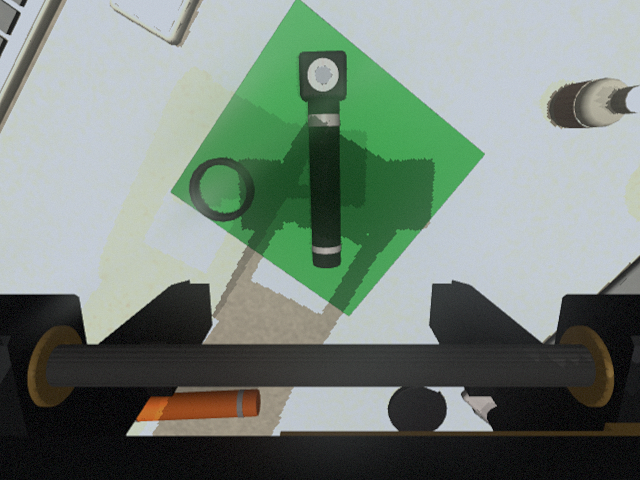

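The wrist view shows the ophthalmoscope from its butt (327,266) to its head end (322,52), almost aligned with the tool x axis. The ring is at (222,188), clear of it.

```bash
cat > op.py <<'E'
from h import *
f=np.load('/tmp/wrist.npz'); ci={k:f[k] for k in('mtx','R','t')}; p=f['p']; d=f['d']; X=cloud(d,ci)
pi=p.astype(int)
green=(pi[...,1]>pi[...,0]+25)&(pi[...,1]>pi[...,2]+25)
z=X[...,2]
m=((z>.012)&(z<.05)&(d>0)&(np.mgrid[:480,:640][0]<285)).astype(np.uint8)
nc,L,st,ce=cv2.connectedComponentsWithStats(m)
for k in range(1,nc):
    if st[k,4]<300: continue
    u,v=ce[k]; 
    print(st[k].tolist(),np.median(X[L==k],0).round(3))
    if st[k,3]>150:
        Q=X[L==k]
        r=cv2.minAreaRect((Q[:,:2]*1000).astype(np.float32)); print('rect',r)
        # handle axis: per row centre pixel -> ray at axis height 0.017
        rows=range(135,240,5); W=[]
        for v in rows:
            us=np.where(L[v]==k)[0]; a=ray(ci,us.min(),v,.017);b=ray(ci,us.max(),v,.017); W.append(list((a+b)[:2]/2)+[np.hypot(*(a-b)[:2])])
        W=np.array(W); print('width',W[:,2].mean().round(4))
        dx=W[0,:2]-W[-1,:2]; c=W[:,:2].mean(0)
        _,_,vt=np.linalg.svd(W[:,:2]-c); ax=vt[0]*np.sign(vt[0]@dx)
        s=(Q[:,:2]-c)@ax; print('yaw',np.degrees(np.arctan2(ax[1],ax[0])),'ends',s.min(),s.max(),np.percentile(s,[.3,99.7]),'c',c)
        mid=(s.min()+s.max())/2; og=c+ax*(mid-.005); print('origin',og,'zt',np.percentile(Q[:,2],[50,95]))
E
python3 op.py
```

```text
[0, 0, 54, 108, 2947] [0.535 0.488 0.017]
[110, 0, 86, 44, 2251] [0.613 0.397 0.022]
[299, 50, 48, 218, 7275] [0.614 0.227 0.03 ]
rect ((597.2326049804688, 215.8580780029297), (189.77207946777344, 39.599464416503906), 36.90422058105469)
width 0.0268
yaw 37.49920563418839 ends -0.07580633652914603 0.11384538568046779 [-0.07491922  0.1130022 ] c [0.58261949 0.20361049]
origin [0.59374204 0.21214488] zt [0.03031991 0.03266262]
[553, 78, 50, 50, 1279] [0.759 0.079 0.034]
[189, 158, 65, 64, 1256] [0.523 0.281 0.017]
```

```bash
python3 -c "
from h import *
go(.5938,.2123,.07,37.5)"
```

```text
t 1.7 shift mm [ 33.3   3.9 168.2] spin -1.58 at [0.5647 0.196  0.2383] yaw 35.92 tilt [-1.7998e+02  4.0000e-02] F [0.5 0.3 0.4] w 0.0885 q6 1.08
```

send_rows(
  series=[0.01, 0.001, 0.04, -1.6, 70, 0.02, 0.002, 0.08, -1.6, 80, 0.03, 0.004, 0.12, -1.6, 80, 0.033, 0.004, 0.155, -1.6, 80, 0.033, 0.004, 0.168, -1.6, 80],
)

```text
time: 2.2
ee_pos: [0.5911, 0.2121, 0.0661]
orientation: [-3.138, 0.006, 0.664]
force: [-1.3, 0.7, -0.1]
gripper_width: 0.0606
```

```bash
python3 - <<'E'
from h import *
p,d,ci=grab('wrist','w2.png')
go(.5938,.2123,.007,37.5)
E
```

```text
t 2.25 shift mm [ 3.   1.8 58.8] spin 0.53 at [0.5908 0.212  0.0658] yaw 38.03 tilt [-179.79    0.39] F [-1.5 -0.8 -1. ] w 0.0607 q6 1.06
```

View pics/w2.png

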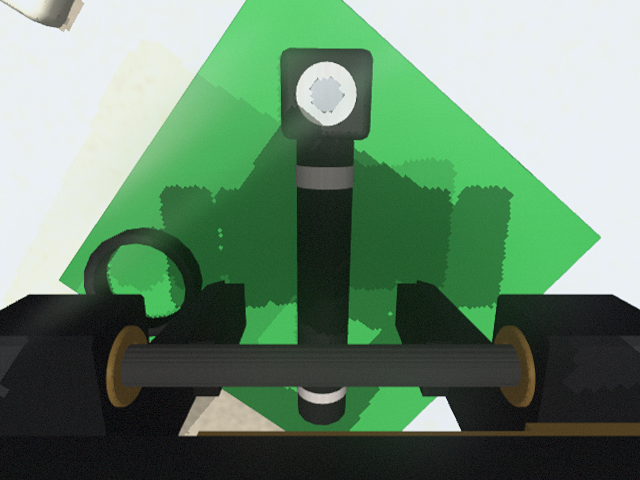

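The fingers (inner edges 245 and 397) straddle the handle (298–352) and the ring is clear. Descending.

send_rows(
  series=[0.001, 0.0005, 0.015, 0.5, 80, 0.002, 0.001, 0.03, 0.5, 80, 0.003, 0.0015, 0.043, 0.5, 80, 0.003, 0.0015, 0.052, 0.5, 80, 0.003, 0.0015, 0.055, 0.5, 80],
)

```text
time: 2.75
ee_pos: [0.5965, 0.213, 0.0146]
orientation: [-3.141, 0.001, 0.654]
force: [-0.5, 0.5, 0.5]
gripper_width: 0.0605
```

```bash
python3 -c "
from h import *
go(.5938,.2123,.007,37.5)"
```

```text
t 2.75 shift mm [-2.6 -1.1  7.6] spin -0.04 at [0.5965 0.213  0.0146] yaw 37.46 tilt [-1.7996e+02  7.0000e-02] F [-0.5  0.5  0.5] w 0.0605 q6 1.07
```

send_rows(
  series=[-0.002, -0.001, 0.004, 0, 80, -0.0025, -0.001, 0.007, 0, 80, -0.0025, -0.001, 0.0075, 0, 150, -0.0025, -0.001, 0.0075, 0, 200, -0.0025, -0.001, 0.0075, 0, 255],
)

```text
time: 3.25
ee_pos: [0.5948, 0.2125, 0.0086]
orientation: [3.141, -0.001, 0.654]
force: [-0.3, -0.1, -0.5]
gripper_width: 0.0387
```

send_rows(
  series=[0, 0, 0, 0, 255, 0, 0, 0, 0, 255, 0, 0, -0.005, 0, 255, 0, 0, -0.015, 0, 255, 0, 0, -0.03, 0, 255],
)

```text
time: 3.75
ee_pos: [0.5937, 0.2123, 0.0383]
orientation: [-3.141, 0.002, 0.654]
force: [0.5, -0.4, -2.2]
gripper_width: 0.0271
```

```bash
python3 - <<'E'
from h import *
p,d,ci=grab('wrist','w3.png')
go(.5938,.2123,.007,37.5)
E
```

```text
t 3.8 shift mm [-2.2 -1.1 34.9] spin -0.03 at [0.5961 0.2127 0.0419] yaw 37.47 tilt [ 1.7991e+02 -1.7000e-01] F [ 2.6  0.8 -0.2] w 0.0272 q6 1.07
```

View pics/w3.png

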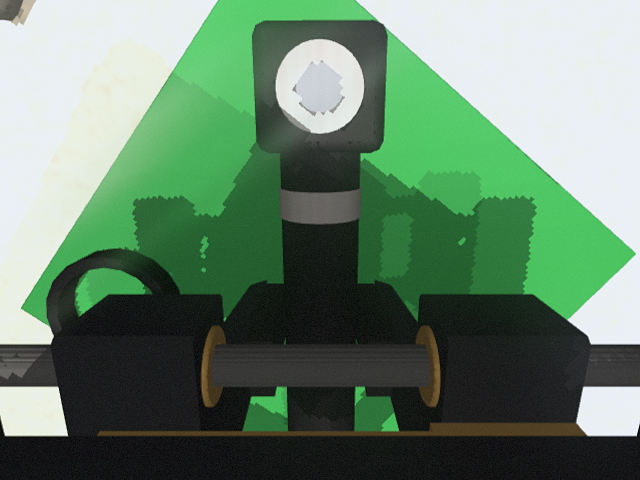

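Held level, width 27 mm. Lifting, then carrying it to the tray.

send_rows(
  series=[0, 0, -0.03, 0, 255, 0, 0, -0.065, 0, 255, 0, 0, -0.1, 0, 255, -0.006, 0.009, -0.13, -3, 255, -0.02, 0.029, -0.15, -8, 255],
)

```text
time: 4.3
ee_pos: [0.5974, 0.1785, 0.1924]
orientation: [3.139, -0.004, 0.798]
force: [0.5, -0.4, -2.0]
gripper_width: 0.0272
```

```bash
python3 -c "
from h import *
go(.59,-.22,.20,85.8)"
```

```text
t 4.3 shift mm [-290.5  272.8   -8.1] spin -40.06 at [0.5974 0.1785 0.1924] yaw 45.74 tilt [179.83  -0.25] F [ 0.5 -0.4 -2. ] w 0.0272 q6 0.87
```

send_rows(
  series=[-0.03, 0.028, -0.003, -5, 255, -0.06, 0.056, -0.005, -11, 255, -0.09, 0.084, -0.007, -17, 255, -0.12, 0.112, -0.008, -23, 255, -0.15, 0.14, -0.008, -29, 255],
)

```text
time: 4.8
ee_pos: [0.591, -0.0295, 0.1977]
orientation: [3.139, -0.0, 1.304]
force: [0.8, -0.2, -2.1]
gripper_width: 0.0271
```

```bash
python3 -c "
from h import *
go(.59,-.22,.20,85.8)"
```

```text
t 4.8 shift mm [-184.    49.3   -2.2] spin -11.08 at [ 0.591  -0.0295  0.1977] yaw 74.72 tilt [179.87  -0.  ] F [ 0.8 -0.2 -2.1] w 0.0271 q6 0.02
```

send_rows(
  series=[-0.045, 0.012, 0, -3, 255, -0.09, 0.024, 0, -6, 255, -0.135, 0.036, 0, -9, 255, -0.18, 0.048, 0, -11, 255, -0.22, 0.059, 0, -11, 255],
)

```text
time: 5.3
ee_pos: [0.5886, -0.2582, 0.1975]
orientation: [3.14, 0.001, 1.492]
force: [1.0, -0.4, -1.5]
gripper_width: 0.0272
```

send_rows(
  series=[-0.02, 0.005, 0, 0, 255, -0.03, 0.005, 0, 0, 255, -0.03, 0.005, 0, 0, 255],
)

```text
time: 5.6
ee_pos: [0.5911, -0.2869, 0.1966]
orientation: [3.141, 0.0, 1.49]
force: [-0.4, -0.2, -2.2]
gripper_width: 0.0269
```

```bash
python3 - <<'E'
from h import *
p,d,ci=grab('wrist','w4.png')
np.savez('/tmp/wrist4',p=p,d=d,**{k:np.array(v) for k,v in ci.items()})
go(.621,-.2186,.1,85.8)
E
```

```text
t 5.65 shift mm [69.1 24.3 96.5] spin -0.36 at [ 0.5912 -0.2856  0.1965] yaw 85.44 tilt [ 1.7999e+02 -2.0000e-02] F [-0.1 -0.4 -1.8] w 0.027 q6 -0.55
```

View pics/w4.png

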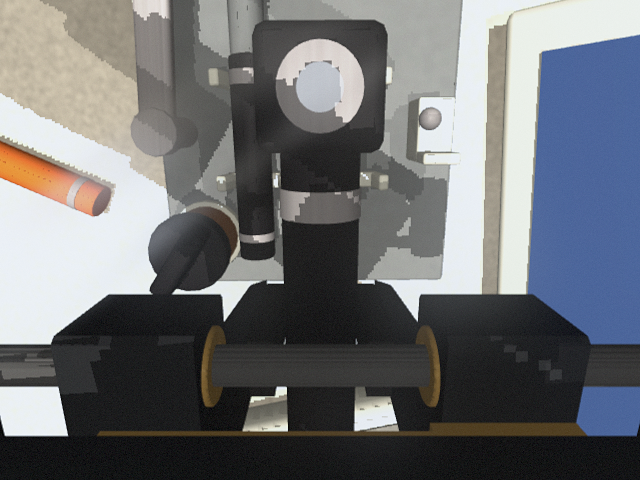

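```bash
python3 - <<'E'
from h import *
f=np.load('/tmp/wrist4.npz'); ci={k:f[k] for k in('mtx','R','t')}; p=f['p']; d=f['d']; X=cloud(d,ci)
x,y,z=X[...,0],X[...,1],X[...,2]
def rep(m,nm,mn=40):
    nc,L,st,ce=cv2.connectedComponentsWithStats(m.astype(np.uint8))
    for k in range(1,nc):
        if st[k,4]<mn: continue
        Q=X[L==k]; c=Q.mean(0); r=cv2.minAreaRect((Q[:,:2]*1000).astype(np.float32)); print(nm,st[k].tolist(),c.round(4),'rect',np.round(r[0],1),np.round(r[1],1),round(r[2],1))
V,U=np.mgrid[:480,:640]
ok=(d>0)&(V<290)
rep(ok&(z>.042)&(z<.05)&(U>390),'post')
rep(ok&(z>.06)&(z<.074)&(U>390),'stop',15)
rep(ok&(z>.058)&(z<.09)&(U<210)&(V<160),'hinge')
rep(ok&(z>.066)&(z<.078)&(U<240)&(V>180),'cap')
rep(ok&(z>.085)&(z<.11)&(U<240)&(V>180),'wing')
rep(ok&(z>.038)&(z<.046)&(U>190)&(U<400),'blocks',15)
# plate edges
m=ok&(z>.006)&(z<.014)
rep(m,'plate',500)
R=[(x[v][m[v]].max(),np.median(y[v][m[v]])) for v in range(20,270,10) if m[v].sum()>20]
# right edge points: take max u
E=[]
for v in range(20,275,5):
    us=np.where(m[v]&(U[v]>395))[0]
    if len(us): E.append(ray(ci,us.max(),v,.01)[:2])
E=np.array(E); print('right edge',np.c_[E][::6].round(4).tolist(), np.degrees(np.polyfit(E[:,1],E[:,0],1)[0]))
B=[]
for u in range(280,435,5):
    vs=np.where(m[:,u])[0]
    if len(vs): B.append(ray(ci,u,vs.max(),.01)[:2])
B=np.array(B); print('bottom',B[::5].round(4).tolist(),np.degrees(np.polyfit(B[:,0],B[:,1],1)[0]))
E
```

```text
post [501, 4, 43, 286, 5148] [ 0.7397 -0.2437  0.0461] rect [ 740.1 -252.7] [206.3  17.4] 88.6
post [415, 97, 40, 65, 1627] [ 0.6799 -0.2225  0.0464] rect [ 680.1 -225.1] [45.1 26.9] 86.5
stop [537, 0, 68, 290, 10941] [ 0.7633 -0.2423  0.0671] rect [ 763.1 -250.8] [197.7  23.9] 89.2
stop [421, 152, 40, 12, 461] [ 0.6777 -0.2438  0.067 ] rect [ 678.5 -243.8] [ 7.5 26. ] 85.4
hinge [131, 0, 53, 156, 6292] [ 0.4921 -0.1787  0.0673] rect [ 489.5 -178.3] [97.2 31.2] 84.5
cap [148, 213, 82, 77, 3285] [ 0.4977 -0.2945  0.0723] rect [ 495.4 -296.1] [55.7 57.1] 45.0
wing [150, 226, 57, 64, 1633] [ 0.4982 -0.293   0.0971] rect [ 495.4 -295.7] [50.4 14.2] 51.2
blocks [227, 0, 18, 259, 782] [ 0.5347 -0.2099  0.0437] rect [ 533.9 -219.7] [182.9   6.3] 84.9
blocks [253, 0, 10, 24, 166] [ 0.5612 -0.1374  0.043 ] rect [ 560.6 -137.3] [16.3  5.4] 82.6
blocks [386, 66, 7, 19, 109] [ 0.6485 -0.1851  0.0423] rect [ 648.7 -184.9] [11.8  4.8] 86.6
blocks [208, 68, 14, 18, 222] [ 0.5249 -0.1761  0.0421] rect [ 524.6 -176. ] [11.7  8.8] 88.6
blocks [263, 151, 12, 107, 618] [ 0.5533 -0.2706  0.043 ] rect [ 5
[... 265 characters left out ...]
4   0.0419] rect [ 510.3 -285.7] [13.2 44.9] 34.8
plate [163, 0, 75, 217, 10896] [ 0.503  -0.1942  0.0106] rect [ 497.6 -198.8] [165.9  60.6] 84.9
plate [263, 0, 200, 280, 20820] [ 0.6614 -0.2287  0.0105] rect [ 628.8 -238.8] [225.4 150.9] 85.9
plate [218, 187, 66, 94, 1780] [ 0.5354 -0.3219  0.0105] rect [ 544.4 -314.9] [101.2  49.1] 53.4
right edge [[0.7094, -0.1467], [0.708, -0.1676], [0.7067, -0.1893], [0.7053, -0.2118], [0.6671, -0.2321], [0.7014, -0.2593], [0.6998, -0.2845], [0.6973, -0.3107], [0.6955, -0.338]] 2.0531990239738094
bottom [[0.5504, -0.3442], [0.5919, -0.1365], [0.6109, -0.1381], [0.6298, -0.1396], [0.64, -0.3515], [0.6624, -0.3524], [0.6848, -0.3542]] -123.20589205511584
```

```bash
python3 - <<'E'
from h import *
f=np.load('/tmp/wrist4.npz'); ci={k:f[k] for k in('mtx','R','t')}; p=f['p']; d=f['d']; X=cloud(d,ci)
V,U=np.mgrid[:480,:640]; z=X[...,2]
m=(d>0)&(V<265)&(z>.17)&(z<.25)&(U>240)&(U<400)
nc,L,st,ce=cv2.connectedComponentsWithStats(m.astype(np.uint8)); k=1+np.argmax(st[1:,4]); print(st[k])
Q=X[L==k]; print(Q.max(0),np.percentile(Q[:,2],[5,50,95]))
W=[]
for v in range(165,262,5):
    us=np.where(L[v]==k)[0]; W.append((ray(ci,us.min(),v,.206)+ray(ci,us.max(),v,.206))[:2]/2)
W=np.array(W); c=W.mean(0); _,_,vt=np.linalg.svd(W-c); ax=vt[0]*np.sign(vt[0][1])
s=(Q[:,:2]-c)@ax
print('yaw',np.degrees(np.arctan2(ax[1],ax[0])),'c',c); og=c+ax*(np.percentile(s,99.7)-.1); print('origin',og,'minus tcp',og-np.array([.5912,-.2856]))
h=(L==k)&(V<150); print('head z by row',[round(float(np.median(z[v][(L==k)[v]])),4) for v in (30,60,100,140,170,200,230,255)])
E
```

```text
[  252    19   136   246 25976]
[ 0.61882555 -0.18781173  0.22226779] [0.21365843 0.21902857 0.22068503]
yaw 85.49696303393739 c [ 0.59444601 -0.24804889]
origin [ 0.5912166  -0.28905469] minus tcp [ 1.65951801e-05 -3.45469486e-03]
head z by row [0.2191, 0.2197, 0.2198, 0.2192, 0.2175, 0.218, 0.218, 0.2179]
```

send_rows(
  series=[0.03, 0.01, 0.02, -0.4, 255, 0.055, 0.02, 0.045, -0.4, 255, 0.068, 0.024, 0.075, -0.4, 255, 0.07, 0.0242, 0.1, -0.4, 255, 0.07, 0.0242, 0.117, -0.4, 255],
)

```text
time: 6.15
ee_pos: [0.6204, -0.2147, 0.0773]
orientation: [-3.139, -0.001, 1.502]
force: [-0.2, 0.3, -1.7]
gripper_width: 0.0271
```

send_rows(
  series=[0, 0, 0, 0, 255, 0, 0, 0, 0, 255],
)

```text
time: 6.35
ee_pos: [0.6214, -0.2179, 0.08]
orientation: [3.141, 0.0, 1.499]
force: [0.1, -0.5, 0.0]
gripper_width: 0.0272
```

```bash
python3 - <<'E'
from h import *
p,d,ci=grab('wrist','w5.png')
p,d,ci=grab('side','s5.png')
a=cv2.imread('pics/s5.png'); cv2.imwrite('pics/s5c.png',cv2.resize(a[90:250,235:405],None,fx=4,fy=3.7))
go(.6209,-.217,.027,85.8)
E
```

```text
t 6.45 shift mm [ 1.8 -1.5 54.2] spin 0.04 at [ 0.6221 -0.2189  0.0812] yaw 85.84 tilt [1.7984e+02 7.0000e-02] F [-0.3  0.2 -2.2] w 0.0272 q6 -0.45
```

View pics/w5.png

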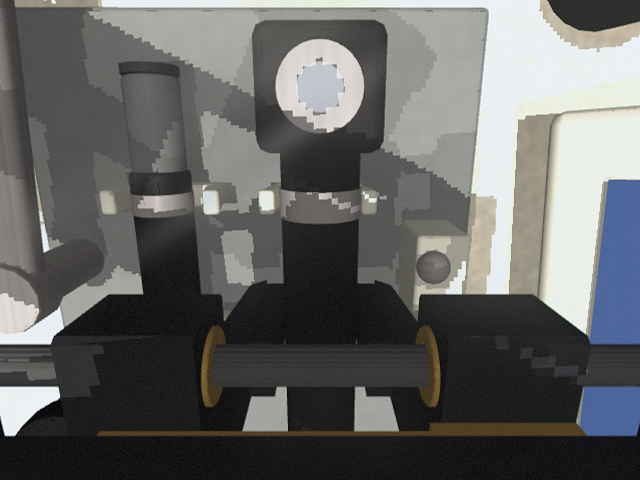

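View pics/s5c.png

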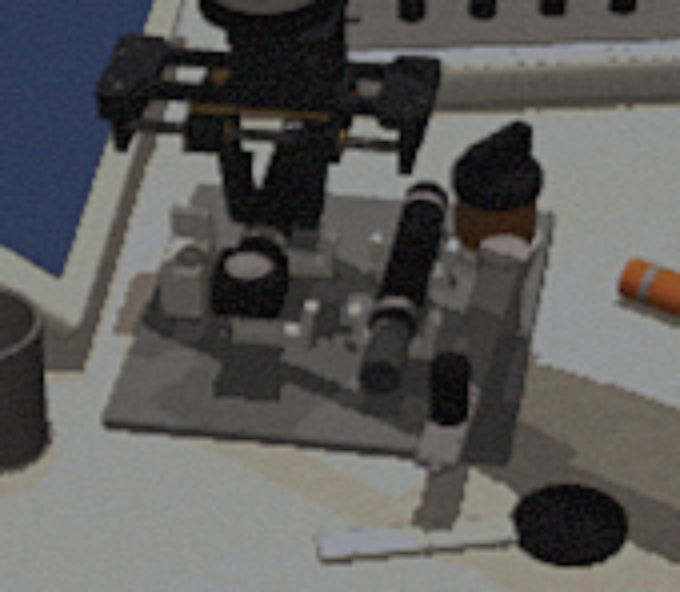

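Handle centred between the notch walls (267 and 369 against 282–360), post at (433,268) clear. Lowering slowly.

send_rows(
  series=[0.0005, -0.001, 0.01, 0, 255, 0.001, -0.001, 0.02, 0, 255, 0.001, -0.001, 0.03, 0, 255, 0.001, -0.001, 0.038, 0, 255, 0.001, -0.001, 0.044, 0, 255],
)

```text
time: 6.95
ee_pos: [0.6195, -0.2168, 0.0337]
orientation: [-3.14, -0.001, 1.498]
force: [0.9, 0.1, -1.3]
gripper_width: 0.0274
```

send_rows(
  series=[0, 0, 0.002, 0, 255, 0, 0, 0.004, 0, 255, 0, 0, 0.006, 0, 255, 0, 0, 0.006, 0, 255, 0, 0, 0.006, 0, 255],
)

```text
time: 7.45
ee_pos: [0.6203, -0.2171, 0.0295]
orientation: [3.141, 0.0, 1.498]
force: [0.1, 0.4, -2.7]
gripper_width: 0.027
```

```bash
python3 - <<'E'
from h import *
p,d,ci=grab('wrist','w6.png')
go(.6209,-.217,.027,85.8)
E
```

```text
t 7.5 shift mm [0.2 0.6 2.5] spin 0.06 at [ 0.6203 -0.2171  0.0295] yaw 85.86 tilt [1.7997e+02 1.0000e-02] F [-1.   0.1 -1.8] w 0.0275 q6 -0.44
```

View pics/w6.png

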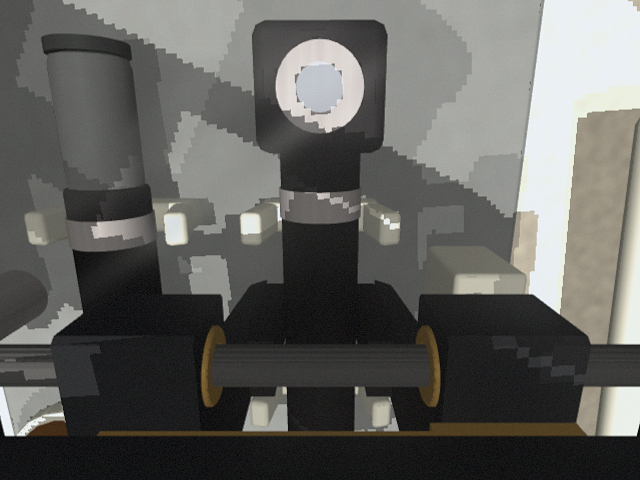

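send_rows(
  series=[0, 0.0003, 0.001, 0, 255, 0, 0.0003, 0.002, 0, 255, 0, 0.0003, 0.003, 0, 255, 0, 0.0003, 0.003, 0, 255, 0, 0.0003, 0.003, 0, 255],
)

```text
time: 8.0
ee_pos: [0.6207, -0.2172, 0.0274]
orientation: [3.141, 0.0, 1.499]
force: [-3.5, 1.2, 4.9]
gripper_width: 0.027
```

```bash
python3 -c "
from h import *
go(.6209,-.217,.027,85.8)"
```

```text
t 8.0 shift mm [0.2 0.2 0.4] spin 0.06 at [ 0.6207 -0.2172  0.0274] yaw 85.86 tilt [1.7998e+02 2.0000e-02] F [-3.5  1.2  4.9] w 0.027 q6 -0.44
```

Contact felt (+4.9 N). Releasing to only about 45 mm, because the post is near.

send_rows(
  series=[0, 0, 0, 0, 160, 0, 0, 0, 0, 145, 0, 0, 0, 0, 130, 0, 0, 0, 0, 125, 0, 0, 0, 0, 125],
)

```text
time: 8.5
ee_pos: [0.6204, -0.217, 0.0261]
orientation: [-3.141, -0.0, 1.498]
force: [0.0, -1.1, 0.7]
gripper_width: 0.045
```

send_rows(
  series=[0, 0, -0.01, 0, 125, 0, 0, -0.025, 0, 125, 0, 0, -0.045, 0, 125, 0, 0, -0.075, 0, 125, 0, 0, -0.11, 0, 125],
)

```text
time: 9.0
ee_pos: [0.62, -0.2168, 0.1378]
orientation: [-3.141, -0.0, 1.498]
force: [0.3, -0.1, 0.9]
gripper_width: 0.0447
```

```bash
python3 - <<'E'
from h import *
p,d,ci=grab('wrist','w7.png')
np.savez('/tmp/wrist7',p=p,d=d,**{k:np.array(v) for k,v in ci.items()})
go(.4955,-.2957,.16,51)
X=cloud(d,ci); V,U=np.mgrid[:480,:640]
T=np.array([.5858,-.2178]); a=np.radians(-4.2); Rt=np.array([[np.cos(a),-np.sin(a)],[np.sin(a),np.cos(a)]])
t=(X[...,:2]-T)@Rt; z=X[...,2]
m=(d>0)&(V<290)&(abs(t[...,0]-.035)<.03)&(z>.03)&(z<.07)&(p.max(-1)<120)
print('scope z pct',np.percentile(z[m],[50,95]),'tray y max',np.percentile(t[...,1][m],99.8))
for lo in (.0,.01,.02,.05,.07,.09): 
    q=m&(abs(t[...,1]-lo)<.004)
    if q.any(): print(lo,t[...,0][q].min().round(4),t[...,0][q].max().round(4),np.percentile(z[q],97).round(4))
E
```

```text
t 9.05 shift mm [ -86.1 -122.2  -15. ] spin 34.87 at [ 0.6237 -0.2187  0.1458] yaw 85.87 tilt [179.47   0.25] F [ 2.9 -1.8  3.9] w 0.0449 q6 -0.44
scope z pct [0.049245   0.05117604] tray y max 0.10117234601602768
0.0 0.0217 0.0482 0.051
0.01 0.0219 0.0489 0.0508
0.02 0.0211 0.0489 0.0509
0.05 0.0211 0.0489 0.0513
0.07 0.0154 0.0549 0.0517
0.09 0.0151 0.0546 0.0517
```

View pics/w7.png

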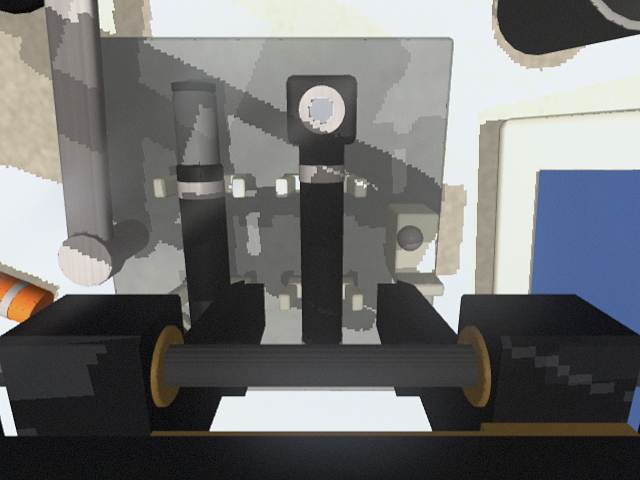

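The scope is seated: tray x = 35 mm, head end at y = 101 mm, top at 50–51 mm, and the keeper is still open. Next is the jar cap. The wing is at (0.4955, -0.2957), world yaw 51.2°, so it has about 55° to turn.

send_rows(
  series=[-0.017, -0.024, 0, 7, 125, -0.034, -0.049, 0, 14, 125, -0.052, -0.073, 0, 21, 125, -0.069, -0.098, 0, 28, 125, -0.086, -0.121, 0, 34.7, 125],
)

```text
time: 9.55
ee_pos: [0.4928, -0.2949, 0.1378]
orientation: [3.139, 0.0, 0.888]
force: [0.2, -0.8, 0.2]
gripper_width: 0.0451
```

send_rows(
  series=[0, 0, 0, 0, 125, 0, 0, 0, 0, 125],
)

```text
time: 9.75
ee_pos: [0.4939, -0.2947, 0.1376]
orientation: [3.139, -0.0, 0.893]
force: [-0.0, 0.5, 0.6]
gripper_width: 0.045
```

```bash
python3 - <<'E'
from h import *
p,d,ci=grab('wrist','w8.png')
go(.4955,-.2957,.077,51.2)
E
```

```text
t 9.8 shift mm [-0.4  1.7 60.3] spin 0.03 at [ 0.4943 -0.2943  0.1373] yaw 51.23 tilt [ 1.7989e+02 -1.0000e-02] F [-0.9 -0.   0.1] w 0.0451 q6 -0.07
```

View pics/w8.png

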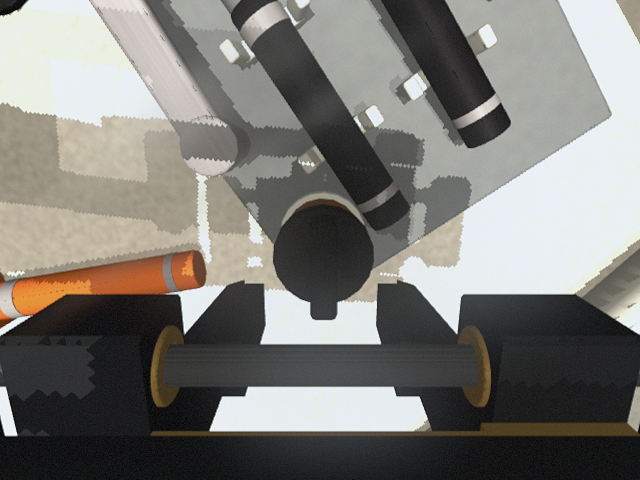

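Wing end at (323,310), upright in the image and centred between the fingers. Descending and gripping.

send_rows(
  series=[0, 0.001, 0.02, 0, 125, 0, 0.0015, 0.038, 0, 125, 0, 0.0015, 0.052, 0, 125, 0, 0.0015, 0.059, 0, 125, 0, 0.0015, 0.059, 0, 160],
)

```text
time: 10.3
ee_pos: [0.4946, -0.2942, 0.0762]
orientation: [-3.14, -0.0, 0.894]
force: [-0.7, 0.6, -0.3]
gripper_width: 0.039
```

send_rows(
  series=[0, 0, 0, 0, 255, 0, 0, 0, 0, 255, 0, 0, 0, 0, 255, 0, 0, 0, 0, 255, 0, 0, 0, 0, 255],
)

```text
time: 10.8
ee_pos: [0.4953, -0.2956, 0.078]
orientation: [3.14, -0.0, 0.893]
force: [1.2, 0.1, 2.7]
gripper_width: 0.0138
```

```bash
python3 -c "
from h import *
go(.4955,-.2957,.077,-4.2)"
```

```text
t 10.8 shift mm [0.  0.2 1. ] spin 55.35 at [ 0.4953 -0.2956  0.078 ] yaw 51.15 tilt [179.89  -0.  ] F [1.2 0.1 2.7] w 0.0138 q6 -0.07
```

Gripped (13.8 mm). Turning clockwise by 55° plus a little.

send_rows(
  series=[0, 0, 0, 7, 255, 0, 0, 0, 14, 255, 0, 0, 0, 21, 255, 0, 0, 0, 28, 255, 0, 0, 0, 35, 255],
)

```text
time: 11.3
ee_pos: [0.4959, -0.2965, 0.0781]
orientation: [3.138, -0.002, 0.277]
force: [3.4, -4.7, -1.8]
gripper_width: 0.0137
```

send_rows(
  series=[0, 0, 0, 6, 255, 0, 0, 0, 12, 255, 0, 0, 0, 17, 255, 0, 0, 0, 20, 255, 0, 0, 0, 22, 255],
)

```text
time: 11.8
ee_pos: [0.496, -0.2972, 0.0781]
orientation: [3.138, -0.004, -0.104]
force: [5.0, -6.6, -2.5]
gripper_width: 0.014
```

```bash
python3 -c "
from h import *
go(.4955,-.2957,.077,-4.2); print(env.get_state()['wrist_torque'])"
```

```text
t 11.8 shift mm [-0.6 -1.5  1.1] spin -1.74 at [ 0.496  -0.2972  0.0781] yaw -5.94 tilt [179.77  -0.22] F [ 5.  -6.6 -2.5] w 0.014 q6 0.93
[-0.92778472 -0.51348518  0.54496642]
```

Torque has risen to 0.54 N m at yaw -5.9°, so it is at the stop. Releasing and checking.

send_rows(
  series=[0, 0, 0, 0, 200, 0, 0, 0, 0, 125, 0, 0, 0, 0, 125, 0, 0, -0.02, 0, 125, 0, 0, -0.05, 0, 125],
)

```text
time: 12.3
ee_pos: [0.4931, -0.2935, 0.1255]
orientation: [-3.138, 0.004, -0.102]
force: [-0.6, 0.4, -0.5]
gripper_width: 0.0447
```

send_rows(
  series=[-0.03, 0, -0.03, 0, 125, -0.06, 0, -0.06, 0, 125, -0.09, 0, -0.08, 0, 125, -0.09, 0, -0.08, 0, 125],
)

```text
time: 12.7
ee_pos: [0.404, -0.2864, 0.2102]
orientation: [3.138, -0.003, -0.103]
force: [0.7, -0.9, 0.4]
gripper_width: 0.0447
```

```bash
python3 - <<'E'
from h import *
p,d,ci=grab('wrist','w9.png'); X=cloud(d,ci); z=X[...,2]; V=np.mgrid[:480,:640][0]
T=np.array([.5858,-.2178])
m=(d>0)&(z>.085)&(z<.105)&(np.hypot(X[...,0]-.4955,X[...,1]+.296)<.035)&(V<290)
r=cv2.minAreaRect((X[m][:,:2]*1000).astype(np.float32)); print('wing',m.sum(),r)
m=(d>0)&(z>.1)&(z<.115)&(np.hypot(X[...,0]-.508,X[...,1]+.052)<.03)&(V<290)
if m.sum()>20: print('knob',X[m].mean(0),cv2.minAreaRect((X[m][:,:2]*1000).astype(np.float32)))
go(.53,0,.2,172)
E
```

```text
wing 1948 ((494.4105224609375, -297.3765869140625), (14.025042533874512, 51.253055572509766), 85.82337188720703)
t 12.75 shift mm [  95.1 -297.7    8.4] spin -177.91 at [ 0.4048 -0.2863  0.2088] yaw -5.91 tilt [ 1.7988e+02 -1.3000e-01] F [ 0.1  0.3 -0.1] w 0.0449 q6 0.82
```

View pics/w9.png

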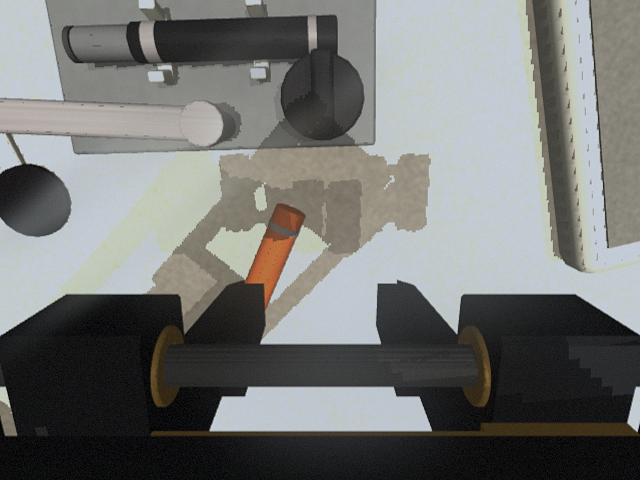

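The wing now lies at -4.2°, exactly along the tray x axis, so the cap is tight. Next is the keeper: cage the knob between the fingers and lead it round the arc. First I move above the knob.

send_rows(
  series=[0.015, -0.045, 0, -8, 125, 0.03, -0.09, 0, -16, 125, 0.045, -0.135, 0, -24, 125, 0.06, -0.18, 0, -32, 125, 0.075, -0.23, 0, -40, 125],
)

```text
time: 13.25
ee_pos: [0.503, -0.0645, 0.206]
orientation: [-3.14, 0.001, 0.602]
force: [0.7, -1.0, 0.6]
gripper_width: 0.0445
```

```bash
python3 -c "
from h import *
go(.5085,-.052,.2,82)"
```

```text
t 13.25 shift mm [11.6 -7.2  6. ] spin -47.51 at [ 0.503  -0.0645  0.206 ] yaw 34.49 tilt [-1.7992e+02  4.0000e-02] F [ 0.7 -1.   0.6] w 0.0445 q6 0.61
```

send_rows(
  series=[-0.01, 0.01, 0, -8.5, 125, -0.022, 0.027, 0, -17, 125, -0.022, 0.027, 0, -25.5, 125, -0.022, 0.027, 0, -34, 125, -0.022, 0.027, 0, -42.5, 125],
)

```text
time: 13.75
ee_pos: [0.4994, -0.1008, 0.2056]
orientation: [-3.139, -0.001, 1.345]
force: [-0.7, -0.5, -0.1]
gripper_width: 0.045
```

send_rows(
  series=[0, 0, 0, -4.5, 125, 0, 0, 0, -4.5, 125, 0, 0, 0, -4.5, 125],
)

```text
time: 14.05
ee_pos: [0.4993, -0.101, 0.2062]
orientation: [-3.14, -0.001, 1.415]
force: [-0.5, 0.3, 1.1]
gripper_width: 0.045
```

```bash
python3 - <<'E'
from h import *
p,d,ci=grab('wrist','w10.png'); X=cloud(d,ci); z=X[...,2]; V=np.mgrid[:480,:640][0]
m=(d>0)&(z>.1)&(z<.115)&(np.hypot(X[...,0]-.508,X[...,1]+.052)<.03)&(V<300)
k=None
if m.sum()>20:
    r=cv2.minAreaRect((X[m][:,:2]*1000).astype(np.float32)); print('knob',X[m].mean(0),r); k=np.array(r[0])/1000
    h=np.array([.4861,-.2105]); print('dist',np.hypot(*(k-h)),'ang',np.degrees(np.arctan2(*(k-h)[::-1])))
    go(k[0],k[1],.078,np.degrees(np.arctan2(*(k-h)[::-1])))
E
```

```text
knob [ 0.50833667 -0.05240432  0.10733193] ((508.3094787597656, -52.699764251708984), (21.153209686279297, 21.170989990234375), 6.840971946716309)
dist 0.15935549990193842 ang 81.98857018380885
t 14.1 shift mm [ 49.1   1.6 128.4] spin -0.93 at [ 0.4993 -0.1011  0.2064] yaw 81.06 tilt [-1.7993e+02 -3.0000e-02] F [-0.3  0.2  0.2] w 0.0451 q6 -0.28
```

View pics/w10.png

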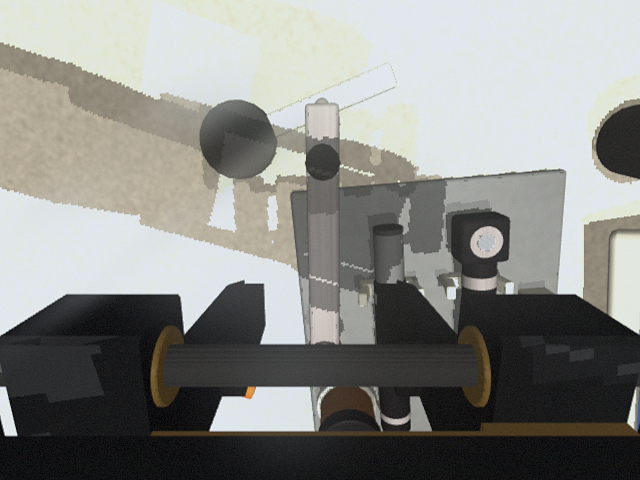

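The knob is at (322,162) in the image, or (0.5083, -0.0527) in the world, 159 mm from the hinge. Going over it and down.

send_rows(
  series=[0.025, 0.001, 0.03, -0.9, 125, 0.045, 0.0016, 0.06, -0.9, 125, 0.049, 0.0016, 0.09, -0.9, 125, 0.049, 0.0016, 0.115, -0.9, 125, 0.049, 0.0016, 0.128, -0.9, 125],
)

```text
time: 14.6
ee_pos: [0.507, -0.0524, 0.0768]
orientation: [-3.138, -0.001, 1.431]
force: [-0.6, 0.3, 0.7]
gripper_width: 0.0445
```

send_rows(
  series=[0, 0, 0, 0, 160, 0, 0, 0, 0, 160, 0, 0, 0, 0, 160],
)

```text
time: 14.9
ee_pos: [0.5096, -0.0538, 0.0807]
orientation: [3.139, 0.001, 1.432]
force: [0.4, 0.4, -0.1]
gripper_width: 0.033
```

```bash
python3 - <<'E'
from h import *
p,d,ci=grab('wrist','w11.png')
go(.5083,-.0527,.078,82)
E
```

```text
t 14.95 shift mm [ 0.9 -1.4  2.7] spin 0.03 at [ 0.5095 -0.0538  0.0807] yaw 82.03 tilt [1.7985e+02 3.0000e-02] F [ 0.5 -0.8 -0.5] w 0.0327 q6 -0.2
```

View pics/w11.png

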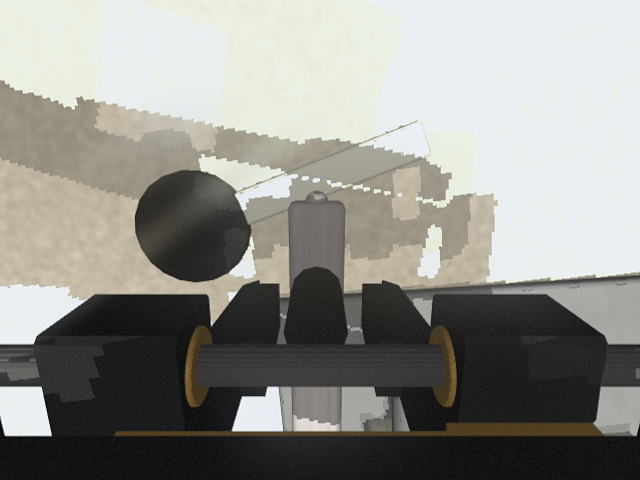

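The knob (316,305) is between the fingers (edges 280 and 362). Swinging clockwise along the arc.

send_rows(
  series=[-0.0004, 0.0112, 0, 4, 160, -0.0016, 0.0223, 0, 8, 160, -0.0035, 0.0333, 0, 12, 160, -0.0062, 0.0441, 0, 16, 160, -0.0096, 0.0547, 0, 20, 160],
)

```text
time: 15.45
ee_pos: [0.5621, -0.0707, 0.0804]
orientation: [3.14, -0.0, 1.08]
force: [-0.5, -0.5, 0.3]
gripper_width: 0.0328
```

```bash
cat >> h.py <<'E'
def arc():
    s=env.get_state(); p=s['ee_pos'][:2]-np.array([.4861,-.2105]); print('t',s['time'],'r',np.hypot(*p).round(4),'ang',np.degrees(np.arctan2(p[1],p[0])).round(2),'yaw',np.degrees(s['orientation'][2]).round(2),'z',s['ee_pos'][2].round(4),'F',s['force'].round(1))
E
python3 -c "
from h import *
arc()"
```

```text
t 15.45 r 0.1591 ang 61.47 yaw 61.88 z 0.0804 F [-0.5 -0.5  0.3]
```

send_rows(
  series=[-0.0004, 0.0112, 0, 4, 160, -0.0016, 0.0223, 0, 8, 160, -0.0035, 0.0333, 0, 12, 160, -0.0062, 0.0441, 0, 16, 160, -0.0096, 0.0547, 0, 20, 160],
)

```text
time: 15.95
ee_pos: [0.6058, -0.1049, 0.0803]
orientation: [3.141, -0.0, 0.731]
force: [-1.5, 0.6, 0.8]
gripper_width: 0.0326
```

send_rows(
  series=[-0.0004, 0.0112, 0, 4, 160, -0.0016, 0.0223, 0, 8, 160, -0.0035, 0.0333, 0, 12, 160, -0.0062, 0.0441, 0, 16, 160, -0.0096, 0.0547, 0, 20, 160],
)

```text
time: 16.45
ee_pos: [0.6351, -0.152, 0.0803]
orientation: [3.141, -0.001, 0.382]
force: [-0.9, -0.1, -1.0]
gripper_width: 0.033
```

```bash
python3 - <<'E'
from h import *
arc()
p,d,ci=grab('wrist','w12.png')
p,d,ci=grab('side','s12.png')
a=cv2.imread('pics/s12.png'); cv2.imwrite('pics/s12c.png',cv2.resize(a[90:250,235:405],None,fx=4,fy=3.7))
E
```

```text
t 16.45 r 0.1601 ang 21.42 yaw 21.88 z 0.0803 F [-0.9 -0.1 -1. ]
```

View pics/s12c.png

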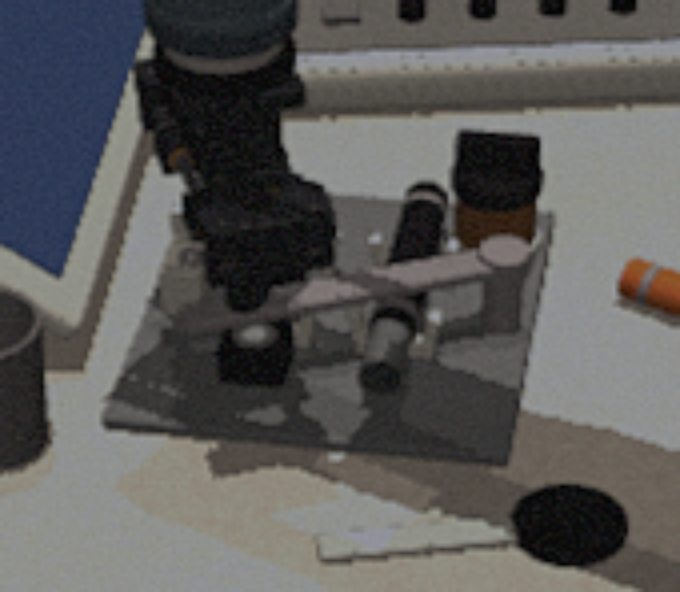

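View pics/w12.png

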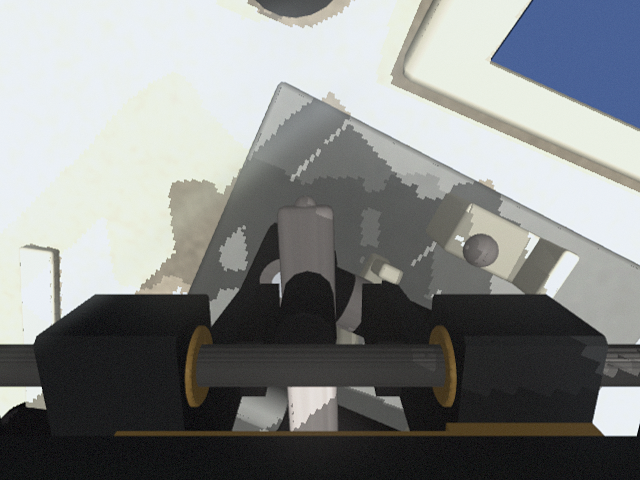

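The bar follows over both instruments. One more sweep, then a slow push through the catch.

send_rows(
  series=[-0.0004, 0.0112, 0, 4, 160, -0.0016, 0.0223, 0, 8, 160, -0.0035, 0.0333, 0, 12, 160, -0.0062, 0.0441, 0, 16, 160, -0.0096, 0.0547, 0, 20, 160],
)

```text
time: 17.05
ee_pos: [0.6464, -0.2055, 0.0799]
orientation: [-3.141, -0.0, 0.035]
force: [-0.4, 1.1, 0.1]
gripper_width: 0.0329
```

send_rows(
  series=[0, 0.004, 0, 1.5, 160, -0.0001, 0.008, 0, 3, 160, -0.0003, 0.012, 0, 4.5, 160, -0.0006, 0.016, 0, 6, 160, -0.0008, 0.02, 0, 7, 160],
)

```text
time: 17.55
ee_pos: [0.6462, -0.2254, 0.0794]
orientation: [-3.142, -0.0, -0.086]
force: [-0.0, 0.2, -0.0]
gripper_width: 0.0328
```

```bash
python3 -c "
from h import *
arc()"
```

```text
t 17.55 r 0.1608 ang -5.31 yaw -4.95 z 0.0794 F [-0.   0.2 -0. ]
```

send_rows(
  series=[0, 0.001, 0, 0, 160, 0, 0.002, 0, 0, 160, 0, 0.003, 0, 0, 160, 0, 0.004, 0, 0, 160, 0, 0.004, 0, 0, 160],
)

```text
time: 18.05
ee_pos: [0.6459, -0.2287, 0.0791]
orientation: [-3.14, 0.0, -0.086]
force: [0.8, 4.4, 0.8]
gripper_width: 0.0326
```

```bash
python3 -c "
from h import *
arc()"
```

```text
t 18.05 r 0.1608 ang -6.5 yaw -4.92 z 0.0791 F [0.8 4.4 0.8]
```

send_rows(
  series=[0, 0.001, 0, 0, 160, 0, 0.001, 0, 0, 160, 0, 0.001, 0, 0, 160],
)

```text
time: 18.35
ee_pos: [0.6459, -0.2288, 0.079]
orientation: [-3.139, 0.0, -0.085]
force: [0.8, 7.5, 2.7]
gripper_width: 0.0328
```

```bash
python3 -c "
from h import *
arc()"
```

```text
t 18.35 r 0.1608 ang -6.53 yaw -4.89 z 0.079 F [0.8 7.5 2.7]
```

Force climbs to 7.5 N with no motion, so the bar is on the end stop. I back off within the cage, open, lift away and check.

send_rows(
  series=[0, -0.003, 0, 0, 160, 0, -0.006, 0, 0, 140, 0, -0.006, 0, 0, 125, 0, -0.006, -0.02, 0, 125, 0, -0.006, -0.05, 0, 125],
)

```text
time: 18.85
ee_pos: [0.6445, -0.2244, 0.1272]
orientation: [-3.14, 0.005, -0.087]
force: [0.0, -0.4, 0.4]
gripper_width: 0.0452
```

send_rows(
  series=[-0.03, 0, -0.04, 0, 125, -0.07, 0, -0.08, 0, 125, -0.11, 0, -0.11, 0, 125, -0.15, 0, -0.12, 0, 125, -0.15, 0, -0.12, 0, 125],
)

```text
time: 19.35
ee_pos: [0.4938, -0.212, 0.2519]
orientation: [3.139, -0.002, -0.088]
force: [0.8, -0.3, 0.5]
gripper_width: 0.0451
```

```bash
python3 - <<'E'
from h import *
arc()
p,d,ci=grab('wrist','w13.png'); X=cloud(d,ci); z=X[...,2]; V=np.mgrid[:480,:640][0]
m=(d>0)&(z>.1)&(z<.115)&(np.hypot(X[...,0]-.645,X[...,1]+.222)<.03)&(V<300)
r=cv2.minAreaRect((X[m][:,:2]*1000).astype(np.float32)); k=np.array(r[0])/1000-np.array([.4861,-.2105])
print('knob',m.sum(),r,'ang rel tray',np.radians(4.2)+np.arctan2(k[1],k[0]))
p,d,ci=grab('scene','f13.png'); a=cv2.imread('pics/f13.png'); cv2.imwrite('pics/f13c.png',cv2.resize(a[225:345,135:305],None,fx=4.6,fy=4.6,interpolation=cv2.INTER_CUBIC))
p,d,ci=grab('side','s13.png'); a=cv2.imread('pics/s13.png'); cv2.imwrite('pics/s13c.png',cv2.resize(a[90:250,235:405],None,fx=4,fy=3.7,interpolation=cv2.INTER_CUBIC))
E
```

```text
t 19.35 r 0.0078 ang -10.84 yaw -5.02 z 0.2519 F [ 0.8 -0.3  0.5]
knob 543 ((639.790771484375, -222.50523376464844), (21.90067481994629, 11.375335693359375), 83.94556427001953) ang rel tray -0.0046507909334643355
```

View pics/w13.png

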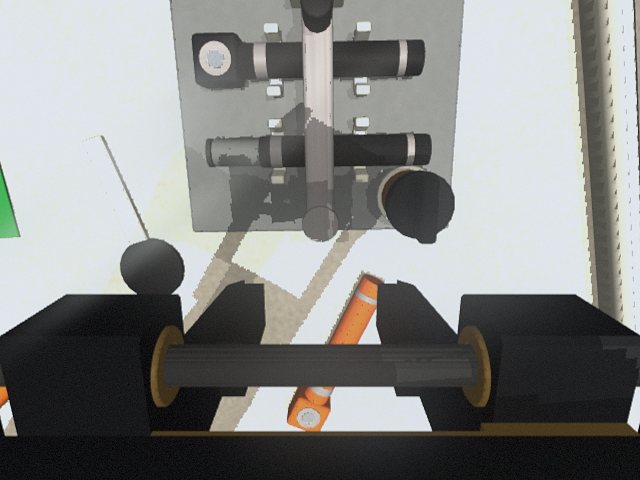

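View pics/s13c.png

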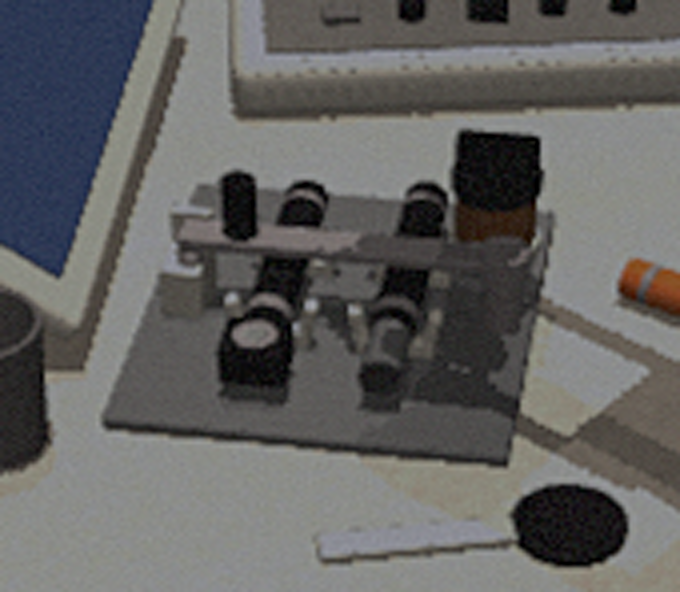

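View pics/f13.png

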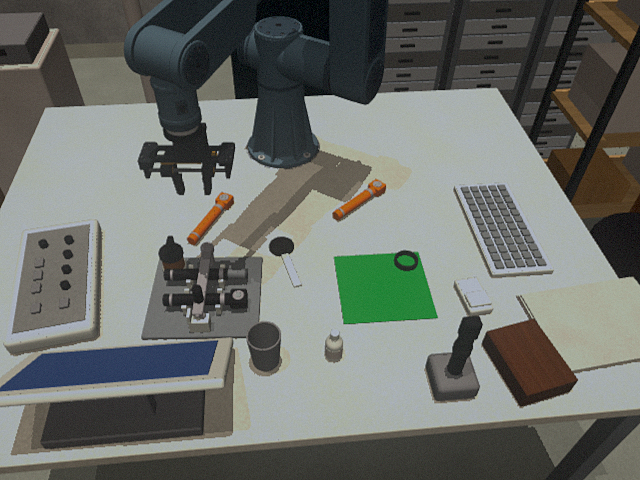

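The views show the bar against the stop across both instruments, heads at the same end, and everything else on the desk untouched. One last numeric check, then hand in.

```bash
python3 - <<'E'
from h import *
p,d,ci=grab('wrist','w14.png'); X=cloud(d,ci); z=X[...,2]; V=np.mgrid[:480,:640][0]
T=np.array([.5858,-.2178]); a=np.radians(-4.2); Rt=np.array([[np.cos(a),-np.sin(a)],[np.sin(a),np.cos(a)]])
t=(X[...,:2]-T)@Rt; ok=(d>0)&(V<290); tx,ty=t[...,0],t[...,1]
b=ok&(z>.06)&(z<.071)&(abs(ty)<.03)&(tx>-.07)&(tx<.045)
bins=[(c,(np.percentile(ty[b&(abs(tx-c)<.004)],2)+np.percentile(ty[b&(abs(tx-c)<.004)],98))/2) for c in np.arange(-.065,.041,.01)]
print('bar slope',np.polyfit(*zip(*bins),1).round(4))
for nm,c in(('oph',.035),('ret',-.04)):
    m=ok&(abs(tx-c)<.022)&(z>.025)&(z<.055)&(p.max(-1)<130)&(abs(ty)>.05)
    q=m&(ty<-.045)
    print(nm,'ends',np.percentile(ty[m],[.3,99.7]).round(3),'butt x',(tx[q].min()+tx[q].max())/2,'z',np.percentile(z[q],95))
m=ok&(z>.085)&(z<.105)&(np.hypot(X[...,0]-.4955,X[...,1]+.296)<.035)
print('wing',cv2.minAreaRect((t[m]*1000).astype(np.float32)))
env.close_job()
E
```

```text
bar slope [-0.0025 -0.0011]
oph ends [-0.266  0.101] butt x 0.03495132210252634 z 0.05068964857149701
ret ends [-0.265  0.097] butt x -0.040177525401335804 z 0.05076926918425584
wing ((-84.68560791015625, -85.97350311279297), (51.258426666259766, 14.773992538452148), 0.11874314397573471)
the job is handed in; nothing more can be done
```

The job is done and handed in at about 19.6 s of the 61 s allowed; it gave no verdict. I laid the ophthalmoscope in the empty cradle, turned the jar cap to its stop and swung the keeper bar through its catch. Then I let go of everything.

**Last checks (tray frame):**
- **Ophthalmoscope:** handle at x = 35.0 mm, head end at y = +101 mm (100 nominal), top at about 51 mm. It lies fully down with its head at the same end as the retinoscope's.
- **Retinoscope:** still in its cradle at x = -40 mm, top at about 51 mm.
- **Keeper bar:** about 0.00 rad by both the fitted bar line and the knob position. The push force climbed to 7.5 N on the stop with no further motion.
- **Jar cap:** wing about 0.1° from the tray x axis, so tight.
- **Bystanders:** in the scene view they look unmoved; I did not measure them.

**Checks that failed or disagreed:**
- The low-end (butt) figure for both instruments in the last check was useless, about -266 mm. The mask ran off the tray, so I relied on the head ends.
- The last knob reading came from a view that cut the knob off at the picture's edge.
- The catch click was not seen as a force peak. I infer it from the bar's angle and its contact with the stop.

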